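# Crispbread from the prised tin into the toast rack

### The arm

A 6-joint arm with a two-finger parallel gripper is mounted at the origin on the work surface. World frame = base frame: x ahead of the robot, y to its left, z up, the work surface at z = 0. Lengths are in m, angles in rad, forces in N, time in s.
With the tool pointing down it reaches from about 0.375 to 0.9 m from the base axis. Payload 3.1 kg.
Tool frame: the origin (TCP) lies midway between the tips of the shut fingers; the grasp point (between the pads) lies 19 mm behind it; z points along the fingers, y is the line along which they close (so a half turn about z gives the same grasp; the last joint's range is limited). The gripper opens to 85 mm and grips with 20 to 120 N. Pads are 22 mm wide; open, the fingers measure 114 mm over their backs; the gripper's body (76 mm by 85 mm) begins 54 mm behind the grasp point. The pads swing forward as they close: fully open they stand 13 mm farther back than shut.
Start: joints at [0.992, 0.527, 1.433, -0, 1.181, -0.178], TCP at [0.244, 0.575, 0.231] pointing down, gripper open.
Joint ranges: [-3.08, 3.08], [-0.75, 2.2], [0.22, 2.44], [-1.43, 4.57], [0, 2.65], [-2.85, 2.85]. Speed limits (rad/s): [2.79, 2.79, 3.14, 3.14, 3.14, 3.14].

### API

Orientations are given as a unit quaternion [x, y, z, w].
In Python, from workcell import ctrl gives the robot as it stands. Calls block until the motion is done:
- ctrl.movep(position, orientation): joint-space move of the TCP to a pose.
- ctrl.servo_line(position, v=0.15, rot=None, until_force=None): straight line of the TCP; rot=None keeps the orientation; v is the mean speed in m/s. With until_force (N) it stops when the force on the tool has changed by that much, and returns True; else False.
- ctrl.goto_joints(angles): joint-space move.
- ctrl.command_gripper(opening, squeeze=None): finger opening in m; squeeze is the grip in N (None keeps the last); returns when the fingers have stopped.
- ctrl.pause(seconds).
- ctrl.inverse_kinematics(position, orientation): joint angles nearest the present ones, or None.
- ctrl.state(): the state.
- ctrl.camera(name): name is "side" or "top"; returns a dict with "pixels" (400x640x3 uint8, blue, green, red), "fx", "fy", "cx", "cy" (pixels), "k1" (the pictures are not rectified: a ray, as slopes to the right and down, at radius r is drawn at 1 + k1 r^2 times it, then the intrinsics apply), "cam_to_world" (4x4, takes a point from camera to world coordinates). Camera axes: x right, y up, looking along -z (the intrinsics and any distortion apply to the point x, -y, -z); pixel columns grow to the right and rows downward; lengths in m; the calibration is good to about 2 mm. A picture is of the moment at which its call begins. There is no depth.
A pose or a line that the arm cannot do raises ctrl.MotionError and nothing moves.
- ctrl.finish_job(): hands the job in; it is judged then, once.
The state is a dict: "time": time; "q": joint angles; "qvel": joint speeds; "joint_torque": joint torques, N m; "eef_pos": TCP position; "orientation": TCP orientation; "contact_force": force on the tool from outside, world axes, zero at the start; "ft_torque": the same for the moment, N m; "finger_gap": finger opening in m; "grasp_force": force on a finger pad.
Only numpy, scipy, OpenCV 4.12 (cv2) and the standard library are available. Lean on these libraries where they do the work, as an engineer would, in place of code of your own. Each camera call takes 0.05 s, during which the arm holds its last target. There are 200 camera calls.

### The job

Set out the crispbread for breakfast: lever the close-fitting lid of the red biscuit tin open with the butter knife, blade under the lip, and stand every slice that is in the tin on edge in the wooden toast rack, one to a slot. Afterwards the tin must be shut again, its lid pressed fully home, and the knife must lie back on the bread board; leave the mug, the jam jar and the plant alone.

Things in the scene. Friction and masses are not known exactly. Their poses are not given: they have to be found in the camera images.
- tin: Red hinged biscuit tin, fixed, 124 (x) x 220 (y) x 98 mm high, walls 3 mm, open top under the lid. Origin: centre of its underside. Its -x side is the front, where the lid opens, facing the middle of the table; the hinge runs along its +x top rim. Along the front wall runs a bead 8 mm deep, top at z 84 mm; the shut lid's lip is at z 90: a slit 6 mm high and 8 mm deep for the blade.
- tray (a point): Centre of the white tray in the tin (fixed; x 0, y 8, z 53 mm in the tin's frame). Five pockets at the tin's y = -48, -20, 8, 36, 64 mm hold slices leaning 30 degrees from upright, tops towards the tin's -y end, centres at z 53, tops at z 95 mm. At the slices' two long edges 29 mm are free to the tin's walls; tray cheeks 34 mm high stand at x +-34 mm.
- lid (a joint): Tin lid's hinge angle, rad: 0 shut, grows as it opens, stop at 2.2 (leaning well back). Flat panel 132 x 224 mm, its underside 1 mm and top 5 mm above the hinge line when shut; a 3 mm thick front skirt hangs to 8 mm below that line. 0.16 kg; stiff hinge (0.2 N m friction): it stays where it is left; about 3 N at the lip moves it.
- lid_lip (a point): Middle of the lower outer edge of the lid's front skirt, under which the blade goes (moves with the lid; when shut it lies at x -70, y 0, z 90 mm in the tin's frame).
- lid_hinge (a point): Middle of the hinge line (fixed; x 62, y 0, z 98 mm in the tin's frame; the line runs along the tin's y).
- rack: Wooden toast rack, fixed. Base 186 (x) x 88 (y) x 12 mm, on it seven upright panels 9 mm thick, 50 mm wide (y), tops at z 70. Between them six slots 18 mm wide, centred at x = -67.5, -40.5, -13.5, 13.5, 40.5, 67.5 mm, floor at z 12. Low side boards, tops at z 34, inner faces at y +-38, keep slices in. Origin: centre of its underside. A slice in a slot has its thickness along x.
- board: Wooden bread board lying flat, fixed, 240 (x) x 140 (y) x 12 mm. Origin: centre of its underside.
- knife: Butter knife, 60 g, at the start flat on the board. Dark handle 95 long x 16 wide x 14 mm thick, steel blade 85 x 20 x 2.5 mm at half the handle's thickness. Origin: centre of the handle, 7 mm above what it lies on; x points to the blade's tip, z up.
- knife_tip (a point): Tip of the knife's blade, 132.5 mm ahead of the handle's centre.
- slice1: Brown crispbread slice, rigid, 10 thick (its x) x 60 wide (its y) x 92 mm long (its z), about 20 g. Origin: its centre. At the start in a pocket of the tin's tray, or absent.
- slice2: Brown crispbread slice, rigid, 10 thick (its x) x 60 wide (its y) x 92 mm long (its z), about 20 g. Origin: its centre. At the start in a pocket of the tin's tray, or absent.
- slice3: Brown crispbread slice, rigid, 10 thick (its x) x 60 wide (its y) x 92 mm long (its z), about 20 g. Origin: its centre. At the start in a pocket of the tin's tray, or absent.
- slice4: Brown crispbread slice, rigid, 10 thick (its x) x 60 wide (its y) x 92 mm long (its z), about 20 g. Origin: its centre. At the start in a pocket of the tin's tray, or absent.
- slice5: Brown crispbread slice, rigid, 10 thick (its x) x 60 wide (its y) x 92 mm long (its z), about 20 g. Origin: its centre. At the start in a pocket of the tin's tray, or absent.
- mug: Blue mug, 80 mm wide, 92 mm high; leave alone. Origin: centre of its underside.
- jam: Jam jar with a red cap, 68 mm wide, 95 mm high; leave alone. Origin: centre of its underside.
- plant: Small plant in a white pot, 88 mm wide, about 120 mm high with leaves; leave alone. Origin: centre of its underside.

How it is judged:
By the outcome, as a careful person would: the job done as asked, in the order asked, and still so for the second after the job is handed in, with the robot touching nothing.
Of slice1, slice2, slice3, slice4, slice5 only 3 to 5 are there at a start; the rules pass over those that are not, and their reading is None.
At some moment in a run one of knife, slice1, slice2, slice3, slice4, slice5 may be knocked a few centimetres aside while the robot is not near it.
It also fails if it takes over 210 s, if anything falls off the work surface, if the arm or the gripper's body presses on something with over 40 N, if the wrist force passes 120 N, or if a joint passes its speed limit or range.

## Working session

There is one attempt and no reset: what is moved stays moved. The work goes in short steps, each a Python script; the robot and the scene stay as the last script left them, time stands still between calls to the robot, and variables do not carry over. Pictures are saved under pics/ and viewed, at most 14 in all, crops included, and the job is handed in when it is done.

```bash
ls; mkdir -p pics; python3 - <<'E'
from workcell import ctrl
import cv2,numpy as np
for n in("top","side"):
    c=ctrl.camera(n); cv2.imwrite(f"pics/{n}0.png",c["pixels"])
    print(n,c["fx"],c["fy"],c["cx"],c["cy"],c["k1"]);print(np.round(c["cam_to_world"],3))
print(ctrl.state())
E
```

```text
pics
top 499.05064418410245 499.05064418410245 314.40925869603194 193.96739603188067 -0.0718327136323617
[[-0.005  0.996 -0.092  0.466]
 [-1.    -0.002  0.026  0.102]
 [ 0.026  0.092  0.995  1.314]
 [ 0.     0.     0.     1.   ]]
side 423.302531057428 423.302531057428 329.97402403747566 196.03010685222486 0.03157786191232962
[[ 0.85   0.38  -0.363  0.234]
 [-0.526  0.606 -0.597 -0.494]
 [-0.007  0.699  0.715  0.777]
 [ 0.     0.     0.     1.   ]]
{'time': 0.1, 'q': array([ 9.91507735e-01,  5.28360067e-01,  1.43378013e+00, -2.69545222e-05,
        1.18137098e+00, -1.78511877e-01]), 'qvel': array([-0.00124826, -0.00396578, -0.00185399, -0.00152055, -0.00159593,
        0.00054488]), 'joint_torque': array([ 4.23594872e-05, -4.43301129e+01, -1.78585893e+01, -2.74992617e-04,
        3.87595923e-03, -2.46440010e-05]), 'eef_pos': array([0.24346518, 0.57493693, 0.23043763]), 'orientation': array([ 1.99044814e-01,  9.79989919e-01, -8.95834306e-04, -3.43250990e-04]), 'contact_force': array([-0.20359253,  0.62658915,  0.2526056 ]), 'ft_torque': array([-0.06738941,  0.03443236, -0.03297156]), 'grasp_force': 0.0, 'finger_gap': 0.08536235222043802}
```

View pics/top0.png

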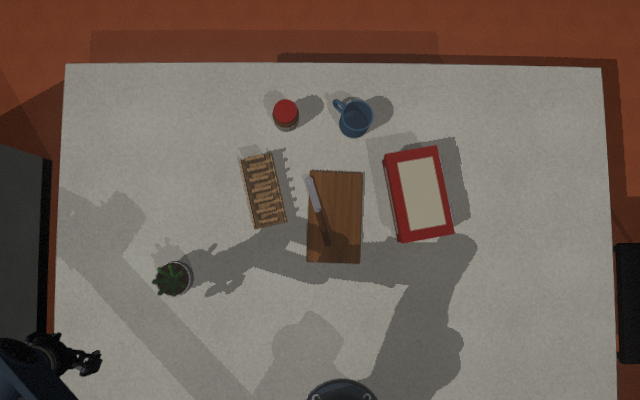

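View pics/side0.png

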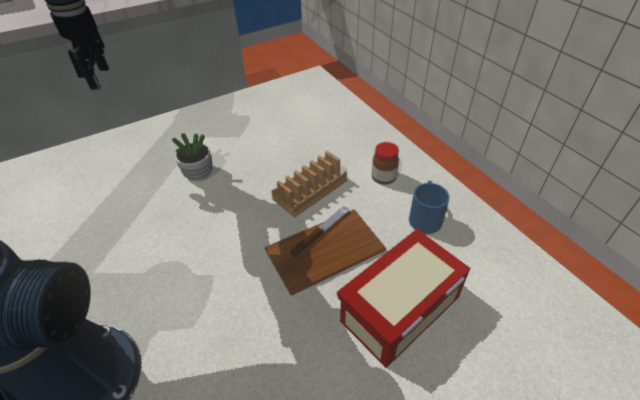

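The top view shows the tin at about (420,195) with its front facing image left (world +y). The knife lies on the board from (309,177) at the tip to (328,245), the rack is around (264,190), and the plant, jam and mug are clear of them. The side view shows the hinges on the tin's far -y side.

```bash
cat > vis.py <<'E'
import numpy as np, cv2
from workcell import ctrl
def cam(n): 
    c=ctrl.camera(n); c["M"]=np.array(c["cam_to_world"]); return c
def rays(c,px):
    px=np.asarray(px,float).reshape(-1,2)
    K=np.array([[c["fx"],0,c["cx"]],[0,c["fy"],c["cy"]],[0,0,1]])
    u=cv2.undistortPoints(px[:,None],K,np.array([c["k1"],0,0,0.]))[:,0]
    d=np.c_[u[:,0],-u[:,1],-np.ones(len(u))]
    return c["M"][:3,3], d@c["M"][:3,:3].T
def plane(c,px,z):
    o,d=rays(c,px); return o+d*((z-o[2])/d[:,2])[:,None]
def proj(c,P):
    P=np.atleast_2d(P); p=(P-c["M"][:3,3])@c["M"][:3,:3]
    u=np.c_[p[:,0],-p[:,1]]/-p[:,2:]; r=(u**2).sum(1,keepdims=True)
    return u*(1+c["k1"]*r)*[c["fx"],c["fy"]]+[c["cx"],c["cy"]]
def big(mask):
    cs,_=cv2.findContours(mask.astype(np.uint8),cv2.RETR_EXTERNAL,cv2.CHAIN_APPROX_NONE)
    return max(cs,key=cv2.contourArea)[:,0]
def rect(P): # min area rect of xy in mm: centre, long, short, yaw of long axis (deg)
    (cx,cy),(w,h),a=cv2.minAreaRect((P[:,:2]*1000).astype(np.float32))
    if w<h: w,h,a=h,w,a+90
    return np.round([cx,cy,w,h,(a+90)%180-90],1)
E
python3 - <<'E'
from vis import *
for n in("top","side"):
    c=cam(n); im=c["pixels"]; hsv=cv2.cvtColor(im,cv2.COLOR_BGR2HSV); H,S,V=cv2.split(hsv)
    roi=np.zeros(H.shape,bool)
    if n=="top": roi[130:275,225:470]=1
    else: roi[140:370,250:480]=1
    red=roi&((H<6)|(H>172))&(S>140)
    print(n,"tin z103",rect(plane(c,big(red),.103)))
    cream=roi&(H>15)&(H<35)&(S>25)&(S<90)&(V>110)
    try: 
        b=big(cream); print("cream px",len(b),"rect",rect(plane(c,b,.103)))
    except Exception as e: print(e)
    br=roi&(H>6)&(H<20)&(S>90)
    cs,_=cv2.findContours(br.astype(np.uint8),cv2.RETR_EXTERNAL,cv2.CHAIN_APPROX_NONE)
    for k in cs:
        if cv2.contourArea(k)>150: print("brown",cv2.contourArea(k),cv2.boundingRect(k),"z12",rect(plane(c,k[:,0],.012)),"z70",rect(plane(c,k[:,0],.07)))
    x0,y0,x1,y1=(230,140,465,275) if n=="top" else (255,140,475,365)
    s=3 if n=="top" else 2.6
    cv2.imwrite(f"pics/{n}z.png",cv2.resize(im[y0:y1,x0:x1],None,fx=s,fy=s,interpolation=cv2.INTER_CUBIC))
E
```

```text
top tin z103 [ 578.1 -183.9  222.4  141.6   10. ]
cream px 198 rect [ 579.4 -193.1  167.    87.1   10. ]
brown 4369.0 (307, 171, 56, 93) z12 [526.8  15.2 237.1 138.4  -2.5] z70 [524.1  19.1 226.5 132.2  -2.5]
brown 2189.5 (240, 153, 47, 76) z12 [597.  202.5 187.   86.1  12.7] z70 [591.2 198.  178.7  82.3  12.7]
side tin z103 [ 565.3 -203.2  257.8  151.2   10.4]
cream px 196 rect [ 581.7 -193.6  168.2   88.9   10.1]
brown 4942.0 (266, 210, 119, 84) z12 [527.2  10.6 236.9 139.8  -2.5] z70 [505.  -27.6 218.9 129.2  -2.5]
brown 193.0 (373, 155, 25, 16) z12 [816.1 172.4  66.4  58.7 -40.3] z70 [772.  121.9  61.3  54.2 -40.3]
brown 2237.5 (273, 152, 73, 64) z12 [611.4 216.5 226.5 120.3  12.8] z70 [582.8 162.6 209.3 111.2  12.8]
brown 1347.0 (411, 140, 69, 57) z12 [975.6  78.7 266.7  75.   89.8] z70 [919.4  35.3 246.5  69.3  89.8]
```

View pics/topz.png

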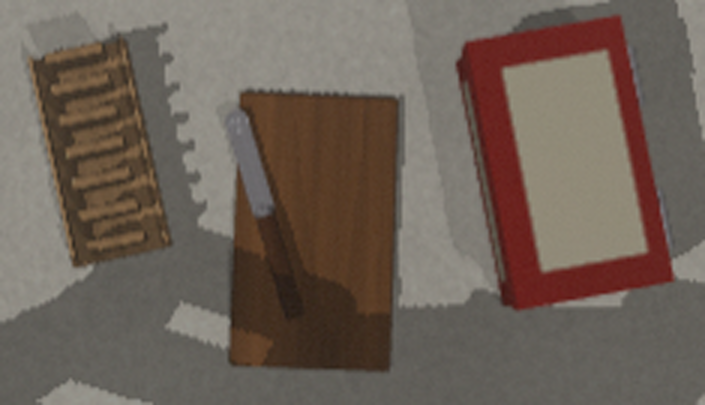

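View pics/sidez.png

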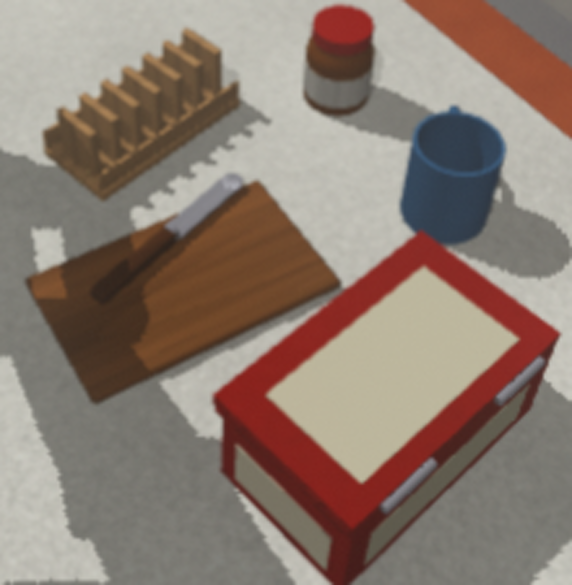

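The zooms show the whole knife on the board: tip at about (307,175) top / (345,210) side, neck at (318,211) / (323,228), butt at (327,246) / (293,254). The tin's lid is shut with its cream panel visible, and the hinges are on the -y side.

```bash
python3 - <<'E'
from vis import *
T=cam("top");Sd=cam("side")
def hs(c): return cv2.split(cv2.cvtColor(c["pixels"],cv2.COLOR_BGR2HSV))
def red(c,box):
    H,S,V=hs(c); r=np.zeros(H.shape,bool); x0,y0,x1,y1=box; r[y0:y1,x0:x1]=1
    return big(r&((H<6)|(H>172))&(S>140))
a=np.radians(10.); ex=np.array([np.sin(a),-np.cos(a)]); ey=np.array([np.cos(a),np.sin(a)])
for n,c,b in(("top",T,(375,135,470,250)),("side",Sd,(330,225,480,370))):
    P=plane(c,red(c,b),.103)[:,:2]*1000
    print(n,"tin ex min/max",np.percentile(P@ex,[0,2,98,100]),"ey",np.percentile(P@ey,[0,2,98,100]))
print("cream c proj",np.array([580.5,-193.4])@ex,np.array([580.5,-193.4])@ey)
# rack
H,S,V=hs(T); r=np.zeros(H.shape,bool); r[145:240,235:292]=1
k=big(r&(H>6)&(H<22)&(S>80))
a=np.radians(12.7); ux=np.array([np.cos(a),np.sin(a)]); uy=np.array([-np.sin(a),np.cos(a)])
for z in(0,.012,.034,.07):
    P=plane(T,k,z)[:,:2]*1000; print("rack z",z,"ux",np.percentile(P@ux,[0,2,98,100]).round(1),"uy",np.percentile(P@uy,[0,2,98,100]).round(1))
# knife two-view triangulation at z
for nm,pt,ps in(("tip",(307.3,175.3),(345,210)),("neck",(318,211.3),(323,228.5)),("butt",(327.3,246),(293.5,254.2))):
    print(nm,plane(T,pt,.019)[0].round(4),plane(Sd,ps,.019)[0].round(4))
H,S,V=hs(T); r=np.zeros(H.shape,bool); r[172:215,302:325]=1
h=np.zeros(H.shape,bool); h[180:255,309:340]=1
bl=big(h&(S<70)&(V>60)); print("blade",rect(plane(T,bl,.019)))
print("dark V board",V[200:250,310:340].min(), np.percentile(V[200:250,310:340],[5,20,50]))
hd=big(h&(V<45)&(S<170)); print("handle",len(hd),rect(plane(T,hd,.022)))
E
```

```text
top tin ex min/max [210.54343385 211.8673488  351.47217038 351.95179235] ey [426.2185873  426.52986478 647.72831388 648.22094853]
side tin ex min/max [222.74131407 223.38820688 373.75005201 374.92102871] ey [393.11426816 393.55590464 649.26281185 650.17441338]
cream c proj 291.2645865682141 538.0973430628025
rack z 0 ux [533.  533.7 722.1 722.7] uy [ 23.1  23.3 110.3 110.5]
rack z 0.012 ux [532.5 533.2 719.8 720.5] uy [ 22.8  23.  109.3 109.4]
rack z 0.034 ux [531.6 532.3 715.7 716.3] uy [ 22.4  22.6 107.4 107.5]
rack z 0.07 ux [530.  530.7 709.  709.6] uy [ 21.7  21.9 104.2 104.4]
tip [0.6344 0.0855 0.019 ] [0.6254 0.0786 0.019 ]
neck [0.5401 0.0581 0.019 ] [0.5501 0.057  0.019 ]
butt [0.4502 0.0345 0.019 ] [0.4568 0.0284 0.019 ]
blade [580.3  70.2  86.1  20.5  16.4]
dark V board 40 [46. 59. 67.]
handle 27 [468.2  34.   28.5   7.4  18.1]
```

```bash
cat > rob.py <<'E'
import numpy as np
from scipy.spatial.transform import Rotation as R
from workcell import ctrl
from vis import *
TIN=np.array([.5804,-.1935,0]); ta=np.radians(-80); Rt=R.from_euler('z',ta).as_matrix()
RACK=np.array([.5954,.2010,0]); ra=np.radians(12.7); Rr=R.from_euler('z',ra).as_matrix()
def tin(x,y,z): return TIN+Rt@(np.array([x,y,z])/1000.)
def rack(x,y,z): return RACK+Rr@(np.array([x,y,z])/1000.)
def tool(xdir,zdir=(0,0,-1)): # quaternion, tool x along xdir, z along zdir
    z=np.array(zdir,float);z/=np.linalg.norm(z); x=np.array(xdir,float); x-=z*(x@z); x/=np.linalg.norm(x)
    return R.from_matrix(np.c_[x,np.cross(z,x),z]).as_quat()
def st(): 
    s=ctrl.state(); print("t%.1f"%s["time"],"p",s["eef_pos"].round(4),"F",s["contact_force"].round(1),"gap %.4f gf %.1f"%(s["finger_gap"],s["grasp_force"])); return s
E
python3 - <<'E'
from rob import *
c=cam("side"); H,S,V=cv2.split(cv2.cvtColor(c["pixels"],cv2.COLOR_BGR2HSV)); h=np.zeros(H.shape,bool); h[200:240,310:355]=1
m=h&(S<75)&(V>60)&(V<150); b=big(m); print("side blade",rect(plane(c,b,.019)), cv2.boundingRect(b))
# IK feasibility of the lever arc for both half turns
q0=ctrl.state()["q"]; k=tin(1,0,0)-TIN; hinge=tin(62,0,98); P0=tin(-195.5,0,81.5)
for s in(1,-1):
    kn=np.array([np.cos(np.radians(16.4)),np.sin(np.radians(16.4)),0])*s
    print("grasp",s,np.round(ctrl.inverse_kinematics([.494,.0448,.0135],tool(kn)),2))
    for th in range(0,100,15):
        Q=R.from_rotvec(np.radians(th)*(Rt@[0,1,0])); 
        p=hinge+Q.apply(P0-hinge); o=(Q*R.from_quat(tool(k*1e3*s))).as_quat()
        q=ctrl.inverse_kinematics(p,o); print(s,th,p.round(3),None if q is None else np.round(q,2))
E
```

```text
side blade [587.9  72.4  92.1  26.7  15.5] (318, 207, 32, 25)
grasp 1 [-0.14  0.74  1.9  -0.    0.5   1.15]
1 0 [ 0.546 -0.001  0.081] [-0.21  0.65  1.75 -0.    0.74  2.76]
1 15 [ 0.547 -0.005  0.149] [-0.34  0.57  1.67  0.26  1.05  2.48]
1 30 [ 0.551 -0.027  0.212] [-0.48  0.57  1.55  0.42  1.38  2.34]
1 45 [ 0.558 -0.064  0.268] [-0.6   0.62  1.41  0.54  1.7   2.28]
1 60 [ 0.566 -0.114  0.313] [-0.7   0.72  1.25  0.66  2.    2.28]
1 75 [ 0.577 -0.173  0.342] [-0.77  0.85  1.08  0.83  2.27  2.37]
1 90 [ 0.588 -0.238  0.355] [-0.83  0.99  0.92  1.09  2.49  2.56]
grasp -1 [-0.14  0.74  1.9  -0.    0.5  -1.99]
-1 0 [ 0.546 -0.001  0.081] [-0.21  0.65  1.75 -0.    0.74 -0.38]
-1 15 [ 0.547 -0.005  0.149] [-0.34  0.57  1.67  0.26  1.05 -0.66]
-1 30 [ 0.551 -0.027  0.212] [-0.48  0.57  1.55  0.42  1.38 -0.81]
-1 45 [ 0.558 -0.064  0.268] [-0.6   0.62  1.41  0.54  1.7  -0.86]
-1 60 [ 0.566 -0.114  0.313] [-0.7   0.72  1.25  0.66  2.   -0.86]
-1 75 [ 0.577 -0.173  0.342] [-0.77  0.85  1.08  0.83  2.27 -0.78]
-1 90 [ 0.588 -0.238  0.355] [-0.83  0.99  0.92  1.09  2.49 -0.58]
```

```bash
python3 - <<'E'
from rob import *
a=np.radians(16.4); kn=np.array([np.cos(a),np.sin(a),0]); o=tool(-kn)
p=np.array([.495,.0451,.0])
ctrl.command_gripper(.05,80)
ctrl.movep(p+[0,0,.12],o); st()
ctrl.servo_line(p+[0,0,.0135],v=.1,until_force=15); st()
ctrl.command_gripper(0.0,100); st()
ctrl.servo_line(p+[0,0,.17],v=.15); st()
k=Rt@[1,0,0]
ctrl.movep(tin(-235,0,150),tool(-k)); st()
for n in("top","side"): cv2.imwrite(f"pics/{n}1.png",cam(n)["pixels"])
a=cv2.imread("pics/side1.png")[150:370,230:480]
cv2.imwrite("pics/side1z.png",cv2.resize(a,None,fx=2.6,fy=2.6,interpolation=cv2.INTER_CUBIC))
E
```

```text
t2.9 p [0.4952 0.0456 0.1201] F [ 0.2  0.8 -0.1] gap 0.0503 gf 0.0
t4.2 p [0.4954 0.0451 0.014 ] F [ 0.4 -0.2  0.6] gap 0.0499 gf 0.0
t4.6 p [0.4954 0.0451 0.0144] F [-0.5  0.8  5.7] gap 0.0133 gf 98.2
t5.8 p [0.4943 0.0452 0.1693] F [ 0.7 -0.4 -1.2] gap 0.0130 gf 97.9
t7.2 p [0.5393 0.038  0.1497] F [ 0.6  0.5 -0.3] gap 0.0128 gf 97.9
```

View pics/side1z.png

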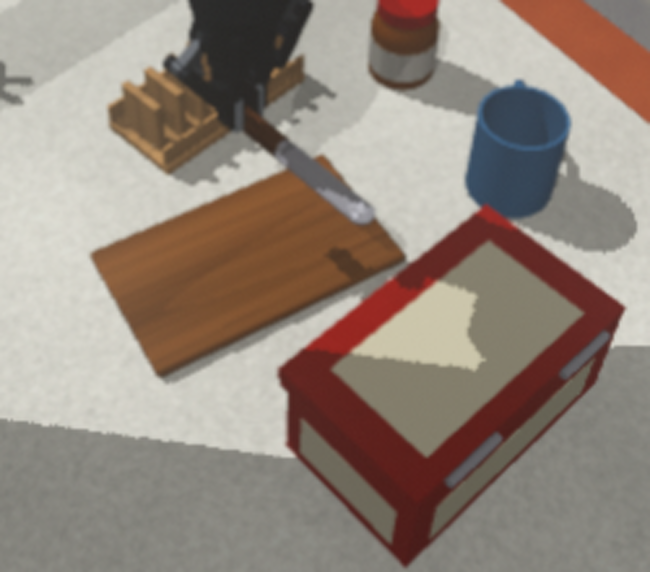

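The knife is held by the handle with its blade pointing at the tin's front; the tip is at about (370,231) in the side picture. I'll check its tip against a two-view triangulation.

```bash
python3 - <<'E'
from rob import *
import scipy.optimize as so
T=cam("top");S=cam("side")
for c in(T,S):
    for x in(-102.5,-187.5): print("pred",proj(c,tin(x,0,155)).round(1))
for n,c,(x0,y0,x1,y1) in(("t",T,(330,160,410,230)),("s",S,(320,195,390,245))):
    g=cv2.resize(c["pixels"][y0:y1,x0:x1],None,fx=6,fy=6,interpolation=cv2.INTER_NEAREST); cv2.imwrite(f"pics/k{n}.png",g)
a=cv2.imread("pics/kt.png");b=cv2.imread("pics/ks.png");w=max(a.shape[1],b.shape[1])
cv2.imwrite("pics/kk.png",np.vstack([cv2.copyMakeBorder(i[:295],0,0,0,w-i.shape[1],0) for i in(a,b)]))
E
```

```text
pred [[384.1 198.1]]
pred [[348.6 204.5]]
pred [[368. 231.]]
pred [[337.7 206.7]]
```

View pics/kk.png

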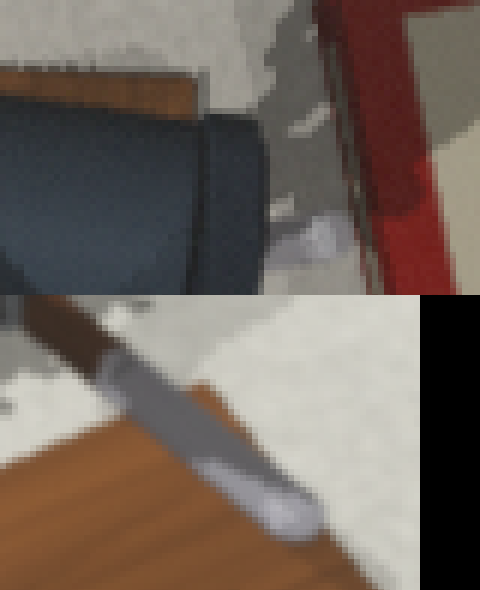

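```bash
python3 - <<'E'
from rob import *
import scipy.optimize as so
T=cam("top");S=cam("side")
f=lambda P:np.r_[proj(T,P)[0]-[389,199.2],proj(S,P)[0]-[373.6,231.7]]
r=so.least_squares(f,tin(-102,0,155)); print(r.fun.round(2),((r.x-TIN)@Rt*1000).round(1))
f=lambda P:np.r_[proj(S,P)[0]-[337.5,206.7]]
print([(x,z,proj(S,tin(x,0,z)).round(1)) for x,z in((-187.5,155),(-178,155),(-178,150))])
E
```

```text
[ 0.88 -1.6  -1.44  0.22] [-90.7  -1.6 164.4]
[(-187.5, 155, array([[337.7, 206.7]])), (-178, 155, array([[341. , 209.3]])), (-178, 150, array([[340.9, 211. ]]))]
```

```bash
python3 - <<'E'
from rob import *
ctrl.command_gripper(0.0,120)
ctrl.servo_line(tin(-190,0,125),v=.1); ctrl.pause(.3); st()
print(ctrl.servo_line(tin(-190,0,84),v=.02,until_force=2.0)); st()
ctrl.servo_line(tin(-190,0,125),v=.1); s=st()
print(((s["eef_pos"]-TIN)@Rt*1000).round(1))
E
```

```text
t8.7 p [ 0.5475 -0.006   0.1253] F [0.5 0.5 0. ] gap 0.0121 gf 122.0
True
t10.0 p [ 0.5473 -0.0064  0.0974] F [-0.8  0.1  2.4] gap 0.0121 gf 122.6
t10.4 p [ 0.5474 -0.0063  0.1251] F [-0.3  0.2 -0.7] gap 0.0122 gf 122.2
[-190.    -0.   125.1]
```

```bash
python3 - <<'E'
from rob import *
ctrl.servo_line(tin(-235,0,110),v=.15); ctrl.servo_line(tin(-235,0,80),v=.1); ctrl.pause(.3); st()
print(ctrl.servo_line(tin(-186,0,80),v=.025,until_force=3)); s=st()
x=((s["eef_pos"]-TIN)@Rt*1000); print(x.round(1))
ctrl.servo_line(tin(x[0]-1,0,80),v=.02); ctrl.pause(.3); st()
hinge=tin(62,0,98); P0=tin(x[0]-1,0,80); o0=R.from_quat(ctrl.state()["orientation"])
for th in(1,2,3):
    Q=R.from_rotvec(np.radians(th)*(Rt@[0,1,0])); ctrl.servo_line(hinge+Q.apply(P0-hinge),v=.03,rot=(Q*o0).as_quat()); st()
im=cam("side")["pixels"]
cv2.imwrite("pics/lev.png",cv2.resize(im[150:370,280:480],None,fx=2.6,fy=2.6,interpolation=cv2.INTER_CUBIC))
E
```

```text
t11.7 p [0.54   0.0378 0.0806] F [ 0.9  0.  -0.6] gap 0.0124 gf 122.2
True
t12.9 p [0.5441 0.008  0.0795] F [-0.1  0.9 -1.1] gap 0.0122 gf 122.2
[-204.8   -0.8   79.5]
t13.4 p [0.5446 0.0092 0.0799] F [-0.3 -0.3 -0.2] gap 0.0122 gf 122.2
t13.7 p [0.545  0.0092 0.085 ] F [ 0.   1.1 -0.3] gap 0.0121 gf 122.2
t14.0 p [0.5449 0.0094 0.0896] F [-0.2 -0.8 -1.1] gap 0.0121 gf 122.2
t14.3 p [0.5448 0.0095 0.0943] F [ 0.5  0.2 -1.8] gap 0.0124 gf 122.2
```

View pics/lev.png

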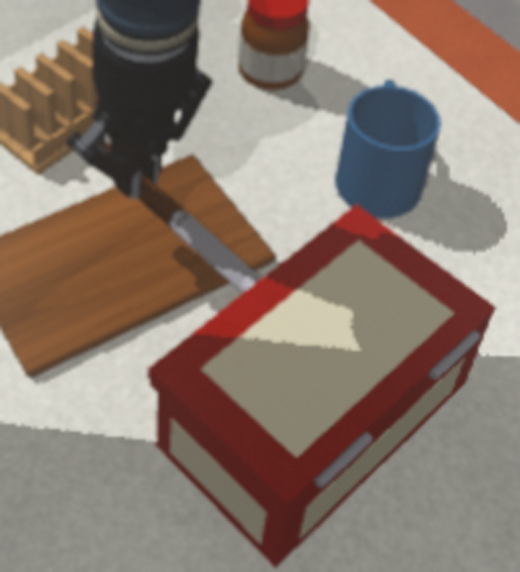

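The picture shows the blade tip meeting the lid's front edge at about (255,285), but the lid still looks nearly shut. I'll go a few degrees further while watching the force.

```bash
python3 - <<'E'
from rob import *
hinge=tin(62,0,98); P0=tin(-205.8,0,80); o0=R.from_quat(tool(-(Rt@[1,0,0])))
for th in(5,7,9):
    Q=R.from_rotvec(np.radians(th)*(Rt@[0,1,0])); ctrl.servo_line(hinge+Q.apply(P0-hinge),v=.04,rot=(Q*o0).as_quat()); ctrl.pause(.2); st()
im=cam("side")["pixels"]
cv2.imwrite("pics/lev2.png",cv2.resize(im[150:370,280:480],None,fx=2.6,fy=2.6,interpolation=cv2.INTER_CUBIC))
E
```

```text
t15.0 p [0.5444 0.0099 0.1032] F [ 0.6  0.3 -1.2] gap 0.0120 gf 122.2
t15.6 p [0.5444 0.0095 0.1126] F [-0.7  0.4  0.3] gap 0.0120 gf 122.2
t16.1 p [0.5445 0.0088 0.122 ] F [ 0.3  0.6 -0.2] gap 0.0124 gf 122.2
```

View pics/lev2.png

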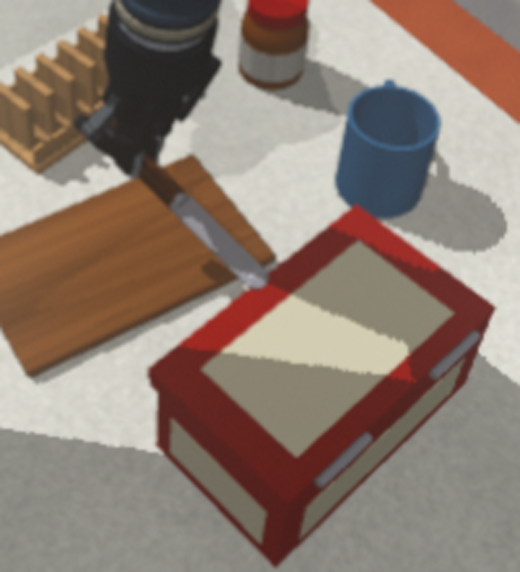

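The lid stayed shut and the blade slid out: its tip is now in front of the lip at about (383,257) in the full picture. I'll use that pixel to get the true tip offset.

```bash
python3 - <<'E'
from rob import *
S=cam("side"); s=ctrl.state()
Q=R.from_quat(s["orientation"]).as_matrix()
def hit(px): # intersection with plane tin y=0, expressed in tool frame (mm): ahead (=-x tool), up(-z)
    o,d=rays(S,px); n=Rt@[0,1,0]; P=o+d[0]*((s["eef_pos"]-o)@n/(d[0]@n)); 
    return (Q.T@(P-s["eef_pos"])*1000).round(1),((P-TIN)@Rt*1000).round(1)
# tip: farthest bluish-grey blade pixel
H,Sa,V=cv2.split(cv2.cvtColor(S["pixels"],cv2.COLOR_BGR2HSV)); m=np.zeros(H.shape,bool); m[215:265,340:392]=1
m&=(Sa<75)&(H>95)&(V>80)&(V<190)
b=big(m); print(cv2.boundingRect(b), b[b[:,0].argmax()], b[b[:,1].argmax()])
for px in((383,257),tuple(map(float,b[b[:,0].argmax()])),(345,226)): print(px,*hit(px))
E
```

```text
(346, 225, 37, 36) [382 258] [376 260]
(383, 257) [-145.4   -0.   -17.6] [-5.910e+01 -1.000e-01  1.167e+02]
(382.0, 258.0) [-144.2   -0.   -12.1] [-6.120e+01 -1.000e-01  1.114e+02]
(345, 226) [-41.1  -0.    0.5] [-1.65e+02 -1.00e-01  1.15e+02]
```

```bash
python3 - <<'E'
from rob import *
S=cam("side"); s=ctrl.state(); Q=R.from_quat(s["orientation"]).as_matrix()
H,Sa,V=cv2.split(cv2.cvtColor(S["pixels"],cv2.COLOR_BGR2HSV)); m=np.zeros(H.shape,bool); m[215:265,340:392]=1
m&=(Sa<75)&(H>95)&(V>80)&(V<190)
vx,vy,x0,y0=cv2.fitLine(np.argwhere(m)[:,::-1].astype(np.float32),cv2.DIST_HUBER,0,.01,.01).ravel()
n=Rt@[0,1,0]
for c in(352,362,372,382):
    o,d=rays(S,(c,y0+(c-x0)*vy/vx)); P=o+d[0]*((s["eef_pos"]-o)@n/(d[0]@n)); print(c,(Q.T@(P-s["eef_pos"])*1000).round(1))
o=tool(-(Rt@[1,0,0]))
ctrl.servo_line(tin(-250,0,122),v=.15,rot=o)
for z in(76,78,80,82,84):
    ctrl.servo_line(tin(-235,0,z),v=.15); ctrl.pause(.2)
    h=ctrl.servo_line(tin(-192,0,z),v=.03,until_force=4); s=ctrl.state()
    print(z,h,((s["eef_pos"]-TIN)@Rt*1000).round(1),(s["contact_force"]@Rt).round(1),round(s["time"],1))
ctrl.servo_line(tin(-235,0,84),v=.1)
E
```

```text
352 [-60.9  -0.   -5.2]
362 [-90.2  -0.   -4.7]
372 [-118.7   -0.    -4.3]
382 [-146.4   -0.    -3.9]
76 True [-204.8   -0.6   75.5] [-1.1  0.7 -0.3] 18.4
78 True [-204.8   -0.6   77.5] [-0.2  1.3 -0.3] 19.9
80 True [-204.8   -0.9   79.4] [-0.1 -0.7 -1.1] 21.5
82 True [-196.8   -0.4   81.5] [-0.3  0.5  0.1] 23.2
84 True [-196.8   -0.5   83.5] [-1.   0.9 -0.3] 24.9
```

The depth scan settles it: at TCP z of 76–80 the blade meets the bead, while at 82–84 it goes 8 mm deeper into the slit. I'll use z 83 and lever from there.

```bash
python3 - <<'E'
from rob import *
ctrl.servo_line(tin(-235,0,83),v=.15); ctrl.servo_line(tin(-197.6,0,83),v=.06); ctrl.pause(.2); st()
hinge=tin(62,0,98); P0=tin(-197.6,0,83); o0=R.from_quat(tool(-(Rt@[1,0,0])))
for th in(2,4,7,11,15,20,25,30):
    Q=R.from_rotvec(np.radians(th)*(Rt@[0,1,0])); ctrl.servo_line(hinge+Q.apply(P0-hinge),v=.06,rot=(Q*o0).as_quat()); st()
im=cam("side")["pixels"]
cv2.imwrite("pics/lev3.png",cv2.resize(im[130:370,230:480],None,fx=2.4,fy=2.4,interpolation=cv2.INTER_CUBIC))
E
```

```text
t26.7 p [0.546  0.0012 0.083 ] F [-0.1 -0.2 -0.9] gap 0.0126 gf 122.2
t27.0 p [0.5456 0.0018 0.0919] F [-0.5  0.6 -2.3] gap 0.0128 gf 121.9
t27.3 p [0.5461 0.0014 0.1009] F [ 0.1 -0.2 -2.4] gap 0.0123 gf 121.9
t27.7 p [0.5463 0.0007 0.1146] F [ 0.   0.2 -2.4] gap 0.0124 gf 121.9
t28.1 p [ 0.5464 -0.001   0.1326] F [ 0.4 -1.  -2.2] gap 0.0123 gf 121.9
t28.6 p [ 0.5469 -0.0039  0.1504] F [ 0.5  0.1 -3.2] gap 0.0124 gf 121.9
t29.1 p [ 0.5479 -0.0093  0.1724] F [-0.2 -0.  -1.8] gap 0.0124 gf 121.9
t29.6 p [ 0.5492 -0.0167  0.1938] F [ 0.5  1.7 -2.8] gap 0.0125 gf 121.9
t30.1 p [ 0.5508 -0.0258  0.2145] F [-0.1  1.8 -1.9] gap 0.0120 gf 121.9
```

View pics/lev3.png

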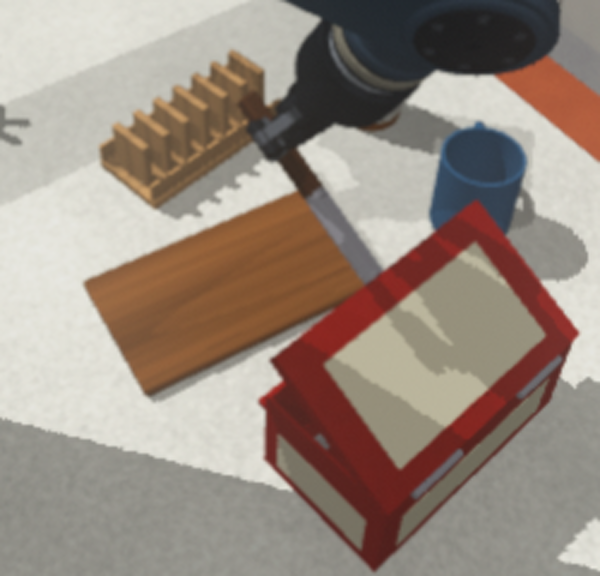

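The lid is open about 30° with the blade under the lip. I'll continue the arc, then withdraw and put the knife back.

```bash
python3 - <<'E'
from rob import *
hinge=tin(62,0,98); P0=tin(-197.6,0,83); o0=R.from_quat(tool(-(Rt@[1,0,0])))
for th in range(36,85,6):
    Q=R.from_rotvec(np.radians(th)*(Rt@[0,1,0])); ctrl.servo_line(hinge+Q.apply(P0-hinge),v=.08,rot=(Q*o0).as_quat())
s=st()
# withdraw along the blade
b=Q.apply(Rt@[1,0,0]); ctrl.servo_line(s["eef_pos"]-.05*b,v=.12); st()
# knife back: along the board's long axis (yaw -2.5), handle 1.5 mm ahead of the TCP
a=np.radians(4); o=tool([-np.cos(a),-np.sin(a),0]); p=np.array([.480,.020,0])
ctrl.movep(tin(-190,0,300),tool(-(Rt@[1,0,0]))); st()
ctrl.movep(p+[0,0,.10],o); st()
print(ctrl.servo_line(p+[0,0,.0135],v=.06,until_force=4)); st()
ctrl.command_gripper(.05); ctrl.servo_line(p+[0,0,.15],v=.2); st()
for n in("top","side"): cv2.imwrite(f"pics/{n}2.png",cam(n)["pixels"])
E
```

```text
t34.6 p [ 0.5839 -0.2129  0.3544] F [-0.6  0.9 -1.6] gap 0.0120 gf 122.1
t35.2 p [ 0.583  -0.2075  0.4043] F [-0.3  0.5 -0.3] gap 0.0127 gf 122.3
t36.3 p [ 0.5476 -0.0068  0.2993] F [ 0.4  0.2 -0.5] gap 0.0123 gf 122.2
t37.6 p [0.4811 0.0191 0.0999] F [-0.2 -0.  -0.8] gap 0.0120 gf 122.2
True
t38.9 p [0.4798 0.02   0.0145] F [-0.8 -0.6  4.7] gap 0.0121 gf 123.0
t40.2 p [0.4793 0.0201 0.1494] F [-0.3  0.3 -0.7] gap 0.0501 gf 0.0
```

View pics/side2.png

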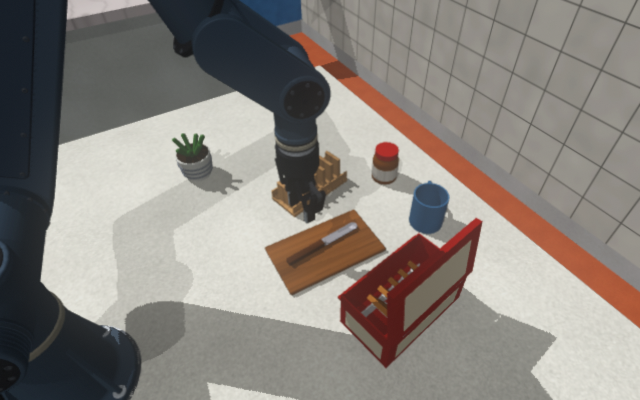

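The knife lies back on the board at about (325,240). The lid stands nearly upright, and slice tops are visible in the tin near (370,300)–(415,265). Next I'll push the lid back with shut fingers and look into the tin.

```bash
python3 - <<'E'
from rob import *
o=tool(Rt@[0,1,0])
# choose half turn with q6 nearest 0
P=[tin(0,0,200)]
for s in(1,-1): print(s,np.round(ctrl.inverse_kinematics(tin(0,0,200),tool(Rt@[0,s,0])),2))
ctrl.command_gripper(0.0,20)
ctrl.movep(tin(-20,0,250),o); ctrl.servo_line(tin(-10,0,190),v=.15); st()
print(ctrl.servo_line(tin(98,0,190),v=.08,until_force=25)); st()
ctrl.servo_line(tin(60,0,190),v=.2); ctrl.servo_line(tin(40,0,260),v=.2)
ctrl.movep([.45,.18,.35],o); st()
c=cam("top"); im=c["pixels"]; cv2.imwrite("pics/top3.png",cv2.resize(im[125:265,300:480],None,fx=4,fy=4,interpolation=cv2.INTER_CUBIC))
for y in(-48,-20,8,36,64): print(y,[(proj(c,tin(x,y-23,93))[0]-[300,125]).round(1)*4 for x in(-30,30)])
E
```

```text
1 [-0.5   0.55  1.5  -0.    1.1   0.89]
-1 [-0.5   0.55  1.5  -0.    1.1  -2.25]
t43.8 p [ 0.5789 -0.1837  0.1901] F [ 1.1 -0.2  1.3] gap -0.0001 gf 0.0
False
t45.3 p [ 0.5976 -0.29    0.1903] F [-0.4 -0.5 -0.6] gap 0.0002 gf 0.3
t47.8 p [0.4507 0.1793 0.3497] F [ 0.3 -0.5  0.4] gap 0.0001 gf 0.0
-48 [array([456.4, 393.2]), array([550.4, 376. ])]
-20 [array([447.6, 348.8]), array([541.6, 331.6])]
8 [array([438.8, 304. ]), array([532.8, 287.2])]
36 [array([430. , 259.6]), array([524. , 242.8])]
64 [array([421.6, 215.6]), array([514.8, 198.8])]
```

View pics/top3.png

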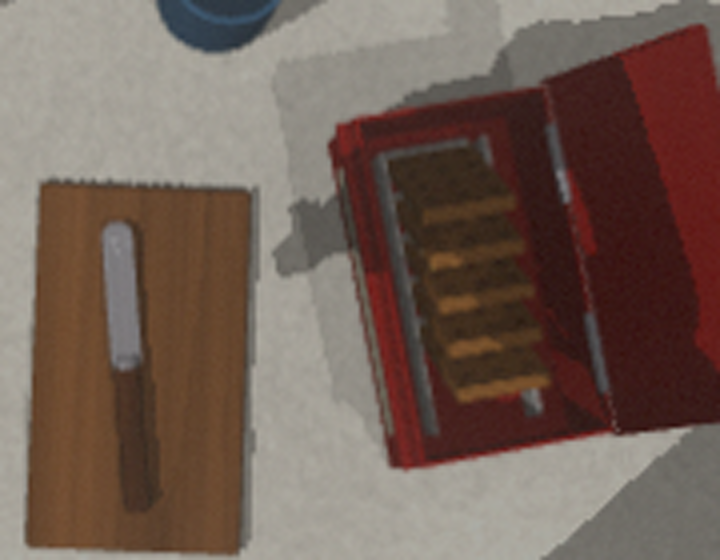

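All five pockets are full, and the slice tops match their predicted pixels to about 2 px (e.g. the nearest at (460,402)–(550,385)). The lid leans well back. First slice now.

```bash
cat > pick.py <<'E'
from rob import *
a=np.radians(30); up=np.array([0,-np.sin(a),np.cos(a)])
OT=tool(Rt@[0,1,0],Rt@(-up)); OR=tool(Rr@[1,0,0])
OFF=13
def do(y,slot,dx=0):
    g=lambda d:tin(*(np.array([0,y,53])+up*(OFF+d)))
    ctrl.command_gripper(.074,25)
    ctrl.movep(g(75),OT)
    if ctrl.servo_line(g(0),v=.12,until_force=8): print("touched"); st()
    ctrl.command_gripper(0,25); s=st()
    if not .052<s["finger_gap"]<.066: raise SystemExit("bad grasp")
    ctrl.servo_line(g(70),v=.15); ctrl.servo_line(tin(0,y-45,53+180),v=.25)
    ctrl.movep(rack(slot+dx,0,200),OR)
    ctrl.servo_line(rack(slot+dx,0,135),v=.2); ctrl.pause(.1)
    h=ctrl.servo_line(rack(slot+dx,0,46+12+OFF-4),v=.06,until_force=4); s=st(); print("contact",h)
    if s["eef_pos"][2]>.080: raise SystemExit("high contact")
    ctrl.command_gripper(.074); ctrl.servo_line(rack(slot+dx,0,185),v=.2)
E
python3 - <<'E'
from pick import *
do(-48,-67.5)
ctrl.movep([.45,-.05,.35],OR); 
c=cam("side"); cv2.imwrite("pics/rk.png",np.vstack([cv2.resize(c["pixels"][130:230,250:360],(550,500),interpolation=cv2.INTER_CUBIC)]))
st()
E
```

```text
t51.3 p [ 0.5267 -0.2031  0.0651] F [-2.2  0.8  5.4] gap 0.0596 gf 27.3
t55.5 p [0.5293 0.1863 0.0716] F [-0.3  0.3  2.2] gap 0.0597 gf 28.1
contact True
t57.7 p [ 0.4499 -0.0492  0.3489] F [-0.4  0.7 -0.1] gap 0.0742 gf 0.0
```

View pics/rk.png

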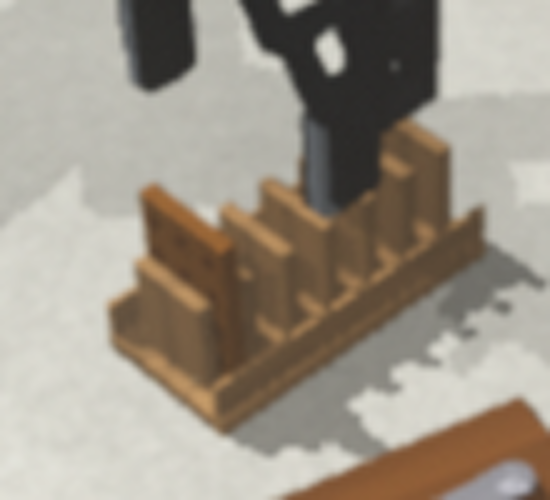

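Slice 1 stands in the first slot, with its top at about (190,215). Now the rest.

```bash
python3 - <<'E'
from pick import *
for y,s in((-20,-40.5),(8,-13.5),(36,13.5),(64,40.5)): do(y,s)
ctrl.movep([.40,-.02,.38],OR); st()
ims=[cv2.resize(cam("side")["pixels"][140:370,250:490],(500,480)),cv2.resize(cam("top")["pixels"][130:270,230:400],(300,247))]
ims[1]=cv2.copyMakeBorder(ims[1],0,233,0,0,0); cv2.imwrite("pics/rk2.png",np.hstack(ims))
E
```

```text
t60.2 p [ 0.5543 -0.1982  0.0652] F [-2.4  0.2  5.1] gap 0.0590 gf 27.2
t64.4 p [0.5554 0.1923 0.0718] F [-0.1  0.5  3.3] gap 0.0595 gf 28.1
contact True
t68.2 p [ 0.5819 -0.1934  0.0651] F [-2.3 -0.   3.4] gap 0.0596 gf 27.2
t72.5 p [0.582  0.1981 0.0716] F [-0.   0.4  3. ] gap 0.0596 gf 28.2
contact True
t76.2 p [ 0.6095 -0.1886  0.0651] F [-1.2  0.5  2.7] gap 0.0592 gf 27.2
t80.5 p [0.6081 0.2043 0.0717] F [0.1 1.3 3.8] gap 0.0596 gf 28.1
contact True
t84.2 p [ 0.637  -0.1838  0.0652] F [-1.2  0.6  2. ] gap 0.0596 gf 27.2
t88.5 p [0.6344 0.2102 0.0717] F [-0.2  1.2  3.4] gap 0.0595 gf 28.1
contact True
t90.9 p [ 0.4006 -0.0199  0.3795] F [ 0.3 -1.  -0. ] gap 0.0739 gf 0.0
```

View pics/rk2.png

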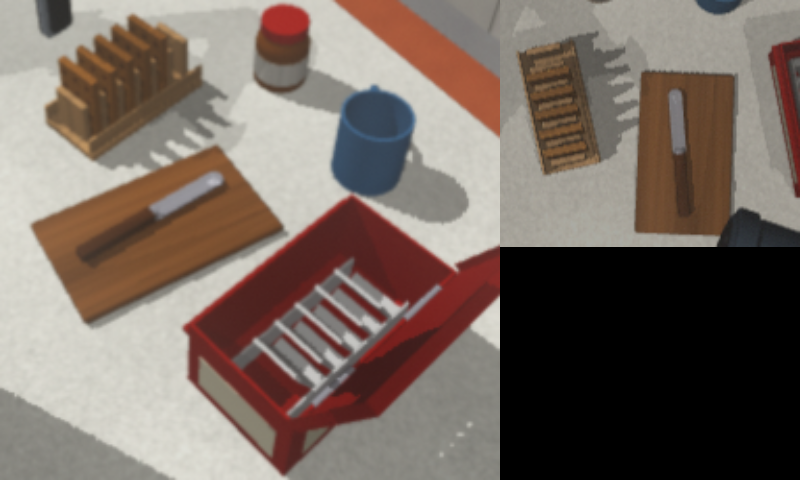

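The tin is empty, five slices stand in five slots, and the knife is on the board. Next, closing the lid from behind.

```bash
python3 - <<'E'
from rob import *
o=tool(Rt@[0,1,0]); ctrl.command_gripper(0,20)
ctrl.movep(tin(60,0,350),o); ctrl.servo_line(tin(200,0,320),v=.25); ctrl.servo_line(tin(200,0,175),v=.2); st()
print(ctrl.servo_line(tin(76,0,175),v=.1,until_force=25)); st()
h=np.array([62,0,98])
for th in np.radians([80,70,60,50,40,30,20,10,4]):
    r=100; p=h+[-r*np.cos(th)+5,0,r*np.sin(th)+8]
    if ctrl.servo_line(tin(*p),v=.08,until_force=25): print("force at",np.degrees(th)); st(); break
st()
ctrl.servo_line(tin(-40,0,140),v=.15); ctrl.servo_line(tin(-57,0,125),v=.15); ctrl.pause(.2)
print(ctrl.servo_line(tin(-57,0,94),v=.03,until_force=32)); st()
ctrl.pause(.3); st()
ctrl.servo_line(tin(-57,0,160),v=.15)
for y in(-85,85):
    ctrl.servo_line(tin(-57,y,125),v=.2); ctrl.pause(.2); print(y,ctrl.servo_line(tin(-57,y,96),v=.03,until_force=25)); st(); ctrl.servo_line(tin(-57,y,150),v=.15)
ctrl.movep([.40,-.02,.38],o); st()
ims=[cv2.resize(cam("side")["pixels"][140:370,250:490],(500,480)),cv2.resize(cam("top")["pixels"][130:270,230:400],(300,247))]
ims[1]=cv2.copyMakeBorder(ims[1],0,233,0,0,0); cv2.imwrite("pics/fin.png",np.hstack(ims))
E
```

```text
t94.5 p [ 0.6162 -0.3906  0.1769] F [-0.1  0.5  0.7] gap -0.0002 gf 0.0
True
t95.2 p [ 0.6037 -0.3234  0.18  ] F [ 0.3 -0.4  4.1] gap -0.0003 gf 2.1
t99.3 p [ 0.5743 -0.1611  0.1125] F [0.7 0.  0.1] gap 0.0000 gf 0.0
True
t100.9 p [ 0.5704 -0.1371  0.103 ] F [-1.   0.4  6.8] gap 0.0000 gf 3.7
t101.2 p [ 0.5704 -0.1371  0.103 ] F [-0.7  0.8  6.2] gap 0.0001 gf 3.3
-85 True
t103.3 p [ 0.4867 -0.1521  0.1029] F [-1.   0.6  9.5] gap 0.0004 gf 4.6
85 True
t105.7 p [ 0.6541 -0.1225  0.1031] F [-0.1 -0.5  6. ] gap 0.0001 gf 3.0
t107.5 p [ 0.4006 -0.0204  0.3794] F [ 0.4 -0.4  0.3] gap -0.0000 gf 0.0
```

View pics/fin.png

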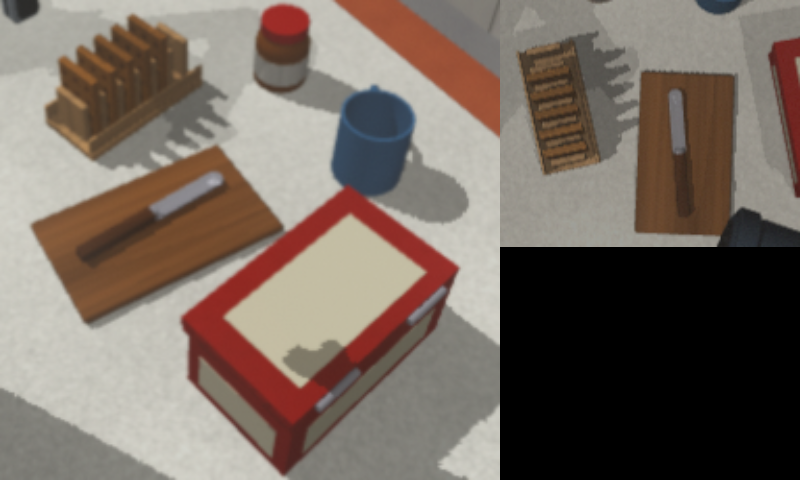

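The lid is shut (fingers met it at z 103 mm in the middle and at both ends). The knife lies on the board, all five slices stand in the rack, and the mug and jar are untouched. Handing in.

```bash
python3 -c "
from workcell import ctrl
print(ctrl.finish_job())"
```

```text
the job is handed in; nothing more can be done
None
```

I handed the job in at about 108 s of the 210 s allowed: all five slices stand one to a slot in the toast rack, the tin is shut with its lid pressed home, the knife lies on the bread board, and I kept clear of the mug, jam jar and plant.

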